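Seat the vial plate on the bench shaker's locating pins

ROBOT

A 6-joint arm with a two-finger parallel gripper is mounted at the origin on the work surface. World frame = base frame: x ahead of the robot, y to its left, z up, the work surface at z = 0. Lengths are in mm, angles in rad, forces in N, time in s.
With the tool pointing down it reaches from about 350 to 775 mm from the base axis. Payload 7.3 kg.
Tool frame: the origin (TCP) lies at the very end of the fingers, on their centre line; the grasp point (between the pads) lies 19 mm behind it; x points along the fingers, y is the direction in which the jaws open and shut, and the axes are right-handed (so a half turn about x gives the same grasp; the last joint's range is limited). The gripper opens to 92 mm and grips with 3 to 60 N. Pads are 19 mm wide; open, the fingers measure 130 mm over their backs; the gripper's body (75 mm by 190 mm) begins 47 mm behind the grasp point.
Start: joints at [-1.466, 0.342, 1.524, -0, 1.275, -0.146], TCP at [130.316, -508.589, 226.741] pointing down, gripper open.
Joint ranges: [-2.53, 2.53], [-0.77, 2.02], [0.04, 2.7], [-1, 4.14], [0.28, 2.66], [-3.11, 3.11]. Speed limits (rad/s): [2.57, 2.57, 3.14, 3.14, 3.14, 3.14].

INTERFACE

Orientations are given as [roll, pitch, yaw] about the fixed x, y, z axes, in that order (R = Rz(yaw) Ry(pitch) Rx(roll)).
In Python, from plant import sensors, capture, bot gives the robot as it stands.
- The arm moves only by the shell command python3 -m crank 'ROWS' [OPENING]. ROWS is JSON, a list of rows, each an object of numbers: "dx", "dy", "dz": the shift along the tool's x, y, z in cm; "spin": the turn about the tool's x in rad. A call has 1 to 20 rows; each row is the pose to reach, as a shift and turn from the pose commanded when the call began, along the tool's axes at that moment; what a row does not reach only later rows make up. A row lasts 1/12 s, in which the tool goes at most 41.7 mm and 7.16 degrees, less where a joint would pass 70% of its speed; a pose out of reach is approached as far as the arm can. A call with a gripper value outside its range is refused whole. OPENING is the opening in per cent of the stroke, from 0 (shut) to 100 (fully open), set as the call begins (- or left out, the last holds). The fingers move at their own pace and stop on an object; the grip force is fixed at half the most. Time passes only in rows, so rows that repeat a pose let the fingers close. It gives the time, the measured TCP pose, the force and the opening at its end, in the units of the state.
- sensors.get_obs(): the state, without advancing time (a new reading comes with each control period).
- capture(name): name is "scene" or "side" or "wrist"; returns a dict with "frame" (384x512x3 uint8, blue, green, red), "vfov" (degrees; the focal length in pixels is half the picture's height over the tangent of half this angle, whatever the lens; pixels are square), "cx", "cy" (the principal point, pixels), "view" (4x4, takes a point from world to camera coordinates); the wrist camera has in their place "mount" (4x4, takes a point from camera to tool coordinates, whose origin is the TCP and whose axes are the tool frame's). Camera axes: x right, y down, z forward; pixel columns grow to the right and rows downward; lengths in mm; the calibration is good to about 2 mm. The wrist camera is an equidistant fisheye: a pixel r from the principal point sees the ray r / f radians off the axis. A picture is of the moment at which its call begins: read the wrist's pose just before it. There is no depth.
- bot.close_job(): hands the job in, once; it reports no verdict.
The state is a dict: "time": time; "joint_positions": joint angles; "dq": joint speeds; "tau": joint torques, N m; "tool_pos": TCP position; "tcp_rot": TCP orientation; "contact_force": force on the tool from outside, world axes, zero at the start; "moment": the same for the moment, N m; "grip_width": finger opening in mm.
Only numpy, scipy, OpenCV 4.12 (cv2) and the standard library are available. Lean on these libraries where they do the work, as an engineer would, in place of code of your own. Each camera call takes 0.05 s, during which the arm holds its last target.

TASK

The aluminium vial plate has been left perched on the shaker, half on the raised lip and half on top of the two locating pins. Nudge it sideways with the fingertips, without ever lifting it, until its two through holes drop over the pins and it lies flat on the deck, then move clear. Leave the bottle, the beaker and the tube rack where they stand.

Things in the scene. Friction and masses are not known exactly. Their poses are not given: they have to be found in the camera images.
- shaker: Bench shaker, fixed: white housing 250 x 190 mm (x, y), grey deck, knob and display on its -y side. Origin on the table, z up. The deck spans x = -120 to +85, y = -75 to +75 mm; its flat top is 80 mm above the table. The seated plate has this origin's x, y and this yaw: 3.5 mm clear of the lip, 15 mm in from the deck's +x, +y and -y edges.
- deck (a point): Point on the deck's top, directly above the shaker's origin; where the seated plate's origin belongs.
- lip (a point): Middle of the top of the raised steel lip along the deck's -x side: 8 mm high, 150 mm long in y, from x = -120 to -73.5 mm in the shaker's frame. Its top is level with the pin tips, 88 mm above the table.
- pin0 (a point): Foot, on the deck's top, of the steel pin at x = +20, y = -42 mm in the shaker's frame: 10 mm diameter, 8 mm high, tip tapered to 6 mm.
- pin1 (a point): Foot of the other, equal pin, at x = +20, y = +42 mm in the shaker's frame.
- plate: Loose aluminium plate 140 x 120 x 18 mm (x, y, z), about 0.45 kg, too wide to grip. Origin: centre of its underside, z up. Six blind wells of 23 mm diameter in its -x half. Starts level on lip and pins, 20-36 mm from home towards the lip, up to 22 mm off in y and 0.12 rad turned. Push its upright sides: 88-106 mm above the table perched, 80-98 seated, so a tip just above the lip meets both.
- hole0 (a point): Centre, on the plate's underside, of its 13 mm through hole at x = +20, y = -42 mm in the plate's frame; belongs over pin0.
- hole1 (a point): Centre, on the plate's underside, of its 13 mm through hole at x = +20, y = +42 mm in the plate's frame; belongs over pin1.
- bottle: Bystander: amber bottle, 60 mm diameter, 130 mm high, standing; origin at the centre of its foot.
- beaker: Bystander: glass beaker, 68 mm diameter at the rim, 85 mm high, standing; origin at the centre of its foot.
- rack: Bystander: white tube rack, 60 x 110 x 52 mm, with three tubes reaching 84 mm high; origin at the centre of its foot.

How it is judged (in metres and radians):
At the end, for the whole second after the job is handed in: Both holes are over their pins (each centre within 3.5 mm of its pin), the plate lies flat on the deck (underside within 2 mm of it, tilt under 0.02 rad) and at rest (horizontal distance between hole0 and pin0 below 0.0035 m and horizontal distance between hole1 and pin1 below 0.0035 m and z of plate in the frame of deck below 0.002 m and angle between plate's own z axis and vertical below 0.02 rad and linear speed of plate below 0.01 m/s); the robot touches nothing.
It fails at once if the plate is lifted (its underside's centre more than 14 mm above the deck; it starts 8 mm above) (z of plate in the frame of deck above 0.014 m).
It fails at once if the plate is tipped up by more than 0.2 rad (angle between plate's own z axis and vertical above 0.2 rad).
It fails at once if a bystander is moved by more than 15 mm or tipped (distance of any of bottle, beaker, rack from where it was at the start of the episode above 0.015 m or angle between any of bottle, beaker, rack's own z axis and vertical above 0.3 rad).
It also fails if it takes over 72 s, if anything falls off the work surface, if the arm or the gripper's body presses on something with over 40 N, if the wrist force passes 120 N, or if a joint passes its speed limit or range.

## Working session

There is one attempt and no reset: what is moved stays moved. The work goes in short steps, Python scripts to look and compute and a shell command to move; the robot and the scene stay as the last step left them, time stands still between calls to the robot, and variables do not carry over. Pictures are saved under pics/ and viewed, and the job is handed in when it is done.

```bash
ls; mkdir -p pics
python3 - <<'E'
from plant import sensors, capture, bot
import cv2
o=sensors.get_obs(); print(o)
for n in ["scene","side","wrist"]:
    c=capture(n); cv2.imwrite(f"pics/{n}0.png",c["frame"]); print(n,c["vfov"],c["cx"],c["cy"]); print(c.get("view",c.get("mount")))
E
```

```text
pics
{'time': 0.0, 'joint_positions': array([-1.46598648e+00,  3.42728192e-01,  1.52503087e+00, -1.54380401e-05,
        1.27535918e+00, -1.45972443e-01]), 'dq': array([-0.00014878, -0.00016598,  0.0014622 ,  0.00020484, -0.00082756,
        0.00028934]), 'tau': array([ 8.57276555e-04, -4.31233120e+01, -2.44215077e+01,  7.19149341e-02,
        5.59598836e-02, -1.29457976e-04]), 'tool_pos': array([ 130.27341021, -508.1649238 ,  226.03727508]), 'tcp_rot': array([-1.70709256,  1.56927067,  1.68528689]), 'contact_force': array([-0.26222319,  0.33217841,  0.99798481]), 'moment': array([-0.00459434,  0.01124148,  0.0067766 ]), 'grip_width': 91.79557152120458}
scene 47.68549903490528 257.9788882540302 197.6820164151843
[[ 6.96450398e-01  7.17562400e-01  7.81308493e-03 -3.89368153e+02]
 [ 5.36012128e-01 -5.12940915e-01 -6.70509221e-01 -2.27823476e+02]
 [-4.77124555e-01  4.71164323e-01 -7.41860054e-01  1.34444558e+03]
 [ 0.00000000e+00  0.00000000e+00  0.00000000e+00  1.00000000e+00]]
side 47.9357037873084 253.72120971249228 190.9418529719547
[[-8.18534839e-01 -5.74359540e-01 -1.05752450e-02  4.50129617e+02]
 [-4.37244448e-01  6.34857190e-01 -6.37003643e-01  2.75226612e+02]
 [ 3.72582890e-01 -5.16785708e-01 -7.70788248e-01  1.08265202e+03]
 [ 0.00000000e+00  0.00000000e+00  0.00000000e+00  1.00000000e+00]]
wrist 65.70646984690485 253.2954624140933 193.40384213030225
[[-1.31742469e-03 -2.94716870e-01  9.55583712e-01 -1.56945154e+02]
 [ 9.99999118e-01 -5.51142654e-04  1.20867746e-03  2.56121082e-01]
 [ 1.70445307e-04  9.55584461e-01  2.94717336e-01 -7.97569549e+01]
 [ 0.00000000e+00  0.00000000e+00  0.00000000e+00  1.00000000e+00]]
```

View pics/scene0.png

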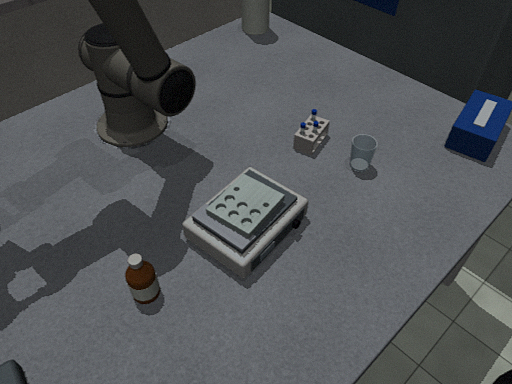

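View pics/side0.png

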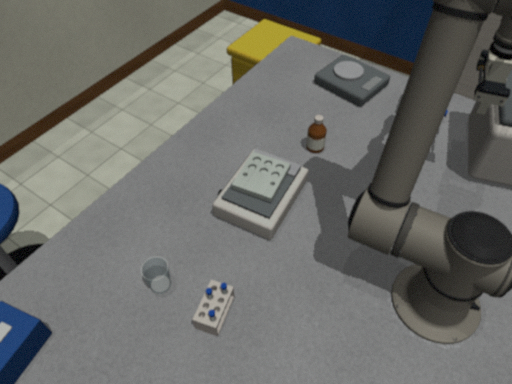

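View pics/wrist0.png

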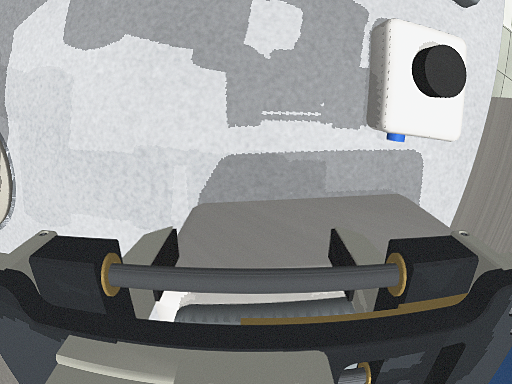

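Run:
```python
import cv2
for n,(x,y,w,h) in {"scene":(175,160,140,120),"side":(205,140,112,105)}.items():
    im=cv2.imread(f"pics/{n}0.png")[y:y+h,x:x+w]
    cv2.imwrite(f"pics/{n}0z.png",cv2.resize(im,None,fx=5,fy=5,interpolation=cv2.INTER_CUBIC))
```

```text
(no output)
```

View pics/scene0z.png

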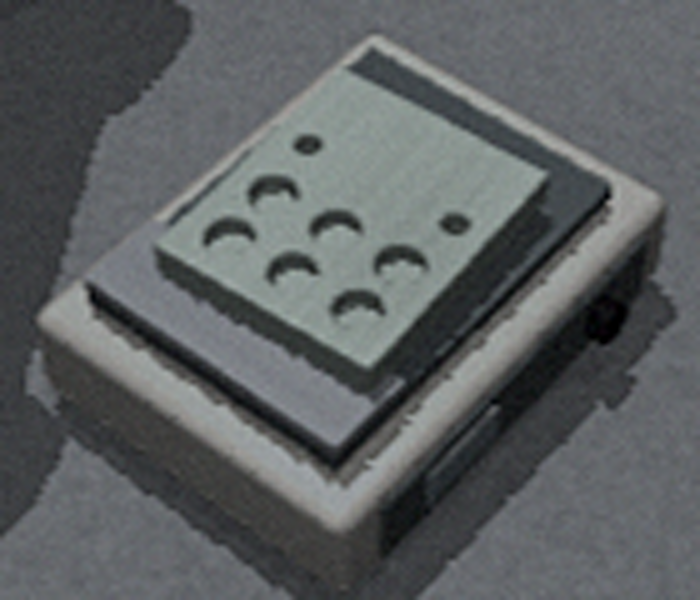

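View pics/side0z.png

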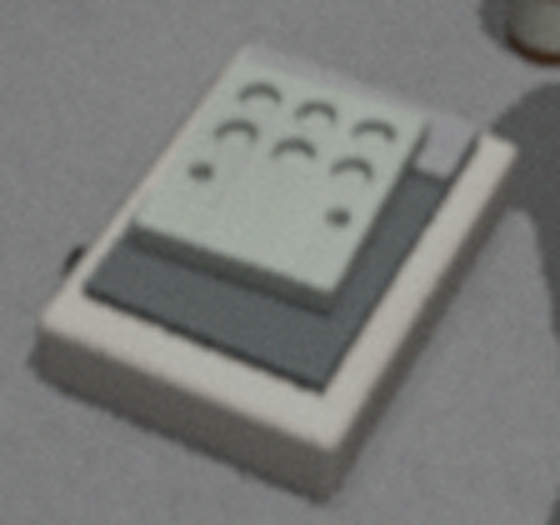

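```bash
cat > h.py <<'E'
import numpy as np, cv2
from scipy.optimize import least_squares
def K(c):
    f=c["frame"].shape[0]/2/np.tan(np.radians(c["vfov"])/2); return f
def proj(c,P):
    P=np.atleast_2d(P); V=c["view"]; q=P@V[:3,:3].T+V[:3,3]; f=K(c)
    return np.c_[c["cx"]+f*q[:,0]/q[:,2], c["cy"]+f*q[:,1]/q[:,2]]
def pl(p,L):
    x,y,a=p; L=np.atleast_2d(np.array(L,float)); c,s=np.cos(a),np.sin(a)
    return np.c_[x+c*L[:,0]-s*L[:,1], y+s*L[:,0]+c*L[:,1], L[:,2]]
def unz(z,off,k=5): return (np.array(z,float)+.5)/k-.5+np.array(off)
E
cat > fit0.py <<'E'
from h import *
from plant import capture
cs={n:capture(n) for n in("scene","side")}
sh={"scene":[((-120,75,88),(90,285)),((-120,-75,88),(335,450)),((85,-75,80),(608,190))],
"side":[((85,-75,80),(88,290)),((85,75,80),(322,388)),((-73.5,75,88),(440,178)),((-120,75,88),(475,128))]}
pt={"scene":[((-70,60,106),(157,248)),((-70,-60,106),(375,368)),((70,-60,106),(548,178)),((70,60,106),(350,68)),((20,42,106),(308,146)),((20,-42,106),(456,224))],
"side":[((-70,-60,106),(245,50)),((-70,60,106),(425,122)),((70,60,106),(333,297)),((70,-60,106),(135,228)),((20,-42,106),(201,171)),((20,42,106),(338,217))]}
off={"scene":(175,160),"side":(205,140)}
def res(p,d,ns):
    return np.concatenate([(proj(cs[n],pl(p,[a for a,b in d[n]]))-unz([b for a,b in d[n]],off[n])).ravel() for n in ns])
for ns in (["scene"],["side"],["scene","side"]):
    R=[]
    for d in (sh,pt):
        r=least_squares(res,[500,0,1.57],args=(d,ns)); R.append(r.x); print(ns,r.x.round(3),np.abs(r.fun).max().round(2), r.fun.round(1) if len(ns)==2 else '')
    d=R[1]-R[0]; a=R[0][2]
    print(" plate in shaker",np.cos(a)*d[0]+np.sin(a)*d[1],-np.sin(a)*d[0]+np.cos(a)*d[1],d[2])
E
python3 fit0.py
```

```text
['scene'] [540.874  -8.355   1.7  ] 1.39 
['scene'] [547.812 -28.08    1.75 ] 1.16 
 plate in shaker -20.4559917166913 -4.33312607719194 0.049711572662477055
['side'] [536.556  -6.269   1.714] 1.49 
['side'] [542.727 -29.867   1.745] 1.76 
 plate in shaker -24.237871857883317 -2.7288136185141916 0.030284901159533195
['scene', 'side'] [538.566  -7.655   1.708] 1.84 [-1.7 -0.8  0.5 -0.2  0.4 -1.5 -1.8 -0.7 -0.  -0.7  0.5 -0.2 -0.  -0.9]
['scene', 'side'] [545.624 -28.663   1.749] 1.97 [-0.8 -0.8 -1.5  0.2 -0.1 -0.8 -1.9 -0.2 -0.2 -0.5 -0.5 -0.3 -2.   1.6
 -0.2 -0.6 -1.2 -0.9 -1.4 -1.1 -0.9  0.  -0.9  0.1]
 plate in shaker -21.777353094034826 -4.110573916289138 0.040569274407114664
```

```bash
cat >> h.py <<'E'
from scipy.spatial.transform import Rotation as Ro
def toolR(o): return Ro.from_euler('xyz',o["tcp_rot"]).as_matrix()
def goto(o,p,yaw_z):
    """shift in tool axes (cm) to p (world mm) and spin so tool z horizontal points at world angle yaw_z"""
    R=toolR(o); d=R.T@(np.array(p)-o["tool_pos"])/10
    z=R[:,2]; cur=np.arctan2(z[1],z[0]); dy=(yaw_z-cur+np.pi)%(2*np.pi)-np.pi
    return d.round(2), round(-dy,3)   # tool x is down -> spin=-dyaw
E
python3 - <<'E'
from h import *
from plant import sensors
o=sensors.get_obs(); print(toolR(o).round(3)); 
S=(538.6,-7.7,1.708)
for z in (240,):
  p=pl(S,[(-100,0,z)])[0]; print(p,goto(o,p,1.708+np.pi), goto(o,p,1.708))
E
```

```text
[[-0.     0.248 -0.969]
 [ 0.001 -0.969 -0.248]
 [-1.    -0.001 -0.   ]]
[ 552.27736052 -106.76023324  240.        ] (array([ -1.34, -28.44, -50.85]), np.float64(-1.457)) (array([ -1.34, -28.44, -50.85]), np.float64(1.684))
```

```bash
python3 -m crank '[{"dx":-0.3,"dy":-7,"dz":-12.5,"spin":-0.37},{"dx":-0.3,"dy":-7,"dz":-12.5,"spin":-0.37},{"dx":-0.3,"dy":-7,"dz":-12.5,"spin":-0.37},{"dx":-0.3,"dy":-7,"dz":-12.5,"spin":-0.37},{"dx":-0.6,"dy":-14.2,"dz":-25,"spin":-0.73},{"dx":-0.6,"dy":-14.2,"dz":-25,"spin":-0.73},{"dx":-0.6,"dy":-14.2,"dz":-25,"spin":-0.73},{"dx":-0.6,"dy":-14.2,"dz":-25,"spin":-0.73},{"dx":-1.3,"dy":-28.4,"dz":-50.9,"spin":-1.457},{"dx":-1.3,"dy":-28.4,"dz":-50.9,"spin":-1.457},{"dx":-1.3,"dy":-28.4,"dz":-50.9,"spin":-1.457},{"dx":-1.3,"dy":-28.4,"dz":-50.9,"spin":-1.457},{"dx":-1.3,"dy":-28.4,"dz":-50.9,"spin":-1.457},{"dx":-1.3,"dy":-28.4,"dz":-50.9,"spin":-1.457},{"dx":-1.3,"dy":-28.4,"dz":-50.9,"spin":-1.457},{"dx":-1.3,"dy":-28.4,"dz":-50.9,"spin":-1.457},{"dx":-1.3,"dy":-28.4,"dz":-50.9,"spin":-1.457},{"dx":-1.3,"dy":-28.4,"dz":-50.9,"spin":-1.457}]' 60
cat > snap.py <<'E'
import sys,pickle
from h import *
from plant import sensors,capture
n=sys.argv[1]; 
d={"obs":sensors.get_obs(),"wrist":capture("wrist")}
for c in ("scene","side"): d[c]=capture(c)
pickle.dump(d,open(f"{n}.pkl","wb"))
cv2.imwrite(f"pics/{n}w.png",cv2.resize(d["wrist"]["frame"],None,fx=1.5,fy=1.5,interpolation=cv2.INTER_CUBIC))
print(d["obs"]["time"],d["obs"]["tool_pos"],d["obs"]["contact_force"])
E
python3 snap.py a1
```

```text
time: 1.75
tool_pos: [552.5, -107.1, 239.2]
tcp_rot: [-1.556, 1.569, -2.989]
contact_force: [-0.6, -0.7, 0.3]
grip_width: 55.0
1.75 [ 552.50407385 -107.10178055  239.20792436] [-0.64151016 -0.71603823  0.32640588]
```

View pics/a1w.png

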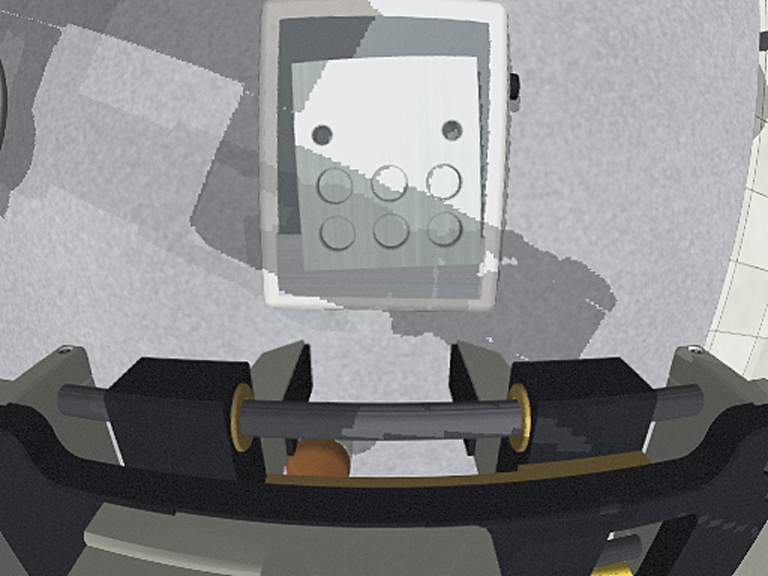

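```bash
cat > zw.py <<'E'
import sys,pickle,cv2
n=sys.argv[1]; x,y,w,h=map(int,sys.argv[2:6]); k=int(sys.argv[6])
im=pickle.load(open(f"{n}.pkl","rb"))["wrist"]["frame"][y:y+h,x:x+w]
cv2.imwrite(f"pics/{n}z{x}_{y}.png",cv2.resize(im,None,fx=k,fy=k,interpolation=cv2.INTER_CUBIC))
E
python3 zw.py a1 170 0 190 145 4
python3 zw.py a1 170 70 190 145 4
cat >> h.py <<'E'
def wproj(c,o,P,R=None,dp=0):
    T=np.eye(4); T[:3,:3]=toolR(o); T[:3,3]=o["tool_pos"]
    M=np.linalg.inv(T@c["mount"]); P=np.atleast_2d(P); q=P@M[:3,:3].T+M[:3,3]
    r=np.hypot(q[:,0],q[:,1]); th=np.arctan2(r,q[:,2]); f=K(c)
    return np.c_[c["cx"]+f*th*q[:,0]/r, c["cy"]+f*th*q[:,1]/r]
E
python3 - <<'E'
from h import *
import pickle
d=pickle.load(open("a1.pkl","rb"))
# bottle foot/cap from scene & side
def ray(c,uv):
    V=c["view"]; f=K(c); r=np.array([(uv[0]-c["cx"])/f,(uv[1]-c["cy"])/f,1]); R=V[:3,:3]; o=-R.T@V[:3,3]; return o,R.T@r
for n,uv,z in(("scene",(146,291),35),("side",(317,143),35),("scene",(135,261),130),("side",(319,119),130)):
    o,r=ray(d[n],uv); print(n,(o+r*(z-o[2])/r[2]).round(0))
E
```

```text
scene [ 539. -310.   35.]
side [ 506. -294.   35.]
scene [ 527. -306.  130.]
side [ 513. -298.  130.]
```

View pics/a1z170_0.png

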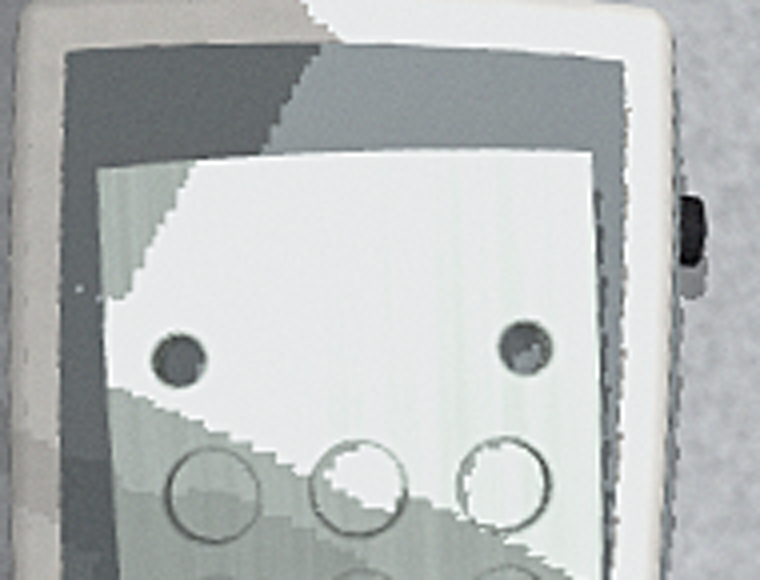

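View pics/a1z170_70.png

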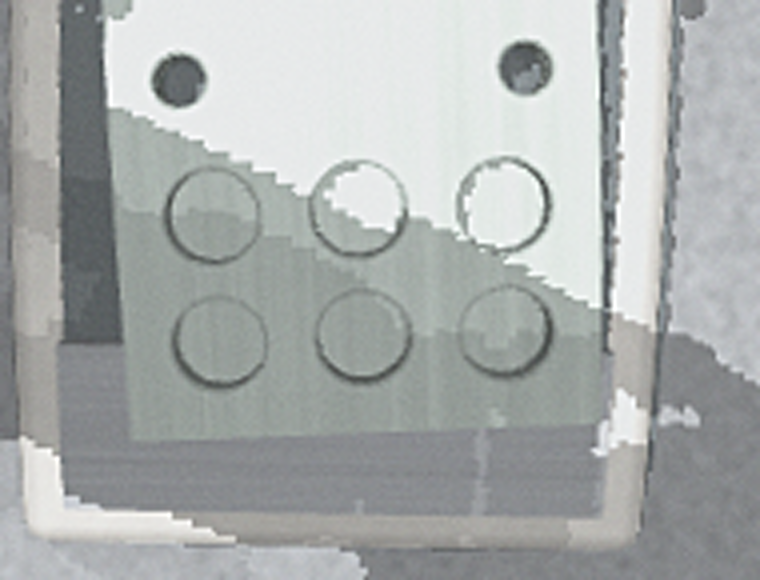

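```bash
cat >> h.py <<'E'
def u4(z,off,k=4): return (np.array(z,float)+.5)/k-.5+np.array(off)
def wfit(c,o,pts,x0,free_h=False):
    L=[a for a,b in pts]; U=np.array([b for a,b in pts])
    r=least_squares(lambda p:(wproj(c,o,pl(p,L))-U).ravel(),x0); return r.x,r.fun.reshape(-1,2)
def rel(S,P):
    d=np.array(P)-np.array(S); a=S[2]; return np.array([np.cos(a)*d[0]+np.sin(a)*d[1],-np.sin(a)*d[0]+np.cos(a)*d[1],d[2]])
E
python3 - <<'E'
from h import *
import pickle
d=pickle.load(open("a1.pkl","rb")); c=d["wrist"];o=d["obs"]
A=(170,0);B=(170,70)
sh=[((85,75,80),u4((66,48),A)),((85,-75,80),u4((624,62),A)),((-73.5,75,88),u4((58,343),B)),((-120,75,88),u4((65,500),B)),((-120,-75,88),u4((602,516),B))]
pt=[((70,60,106),u4((97,167),A)),((70,-60,106),u4((592,152),A)),((-70,60,106),u4((133,440),B)),((-70,-60,106),u4((608,422),B)),((20,42,106),u4((180,360),A)),((20,-42,106),u4((526,348),A))]
S,e=wfit(c,o,sh,[540,-8,1.71]);print(S,e.round(1).tolist())
P,e=wfit(c,o,pt,[540,-8,1.71]);print(P,e.round(1).tolist())
print(rel(S,P))
E
```

```text
[540.31893808  -8.71736562   1.69028174] [[0.0, -0.6], [0.9, -1.3], [-0.6, -0.3], [-0.6, 1.9], [0.3, 0.3]]
[547.35155683 -30.83652344   1.75236389] [[0.2, 0.2], [0.1, -0.8], [0.1, 0.7], [-1.1, 0.4], [0.0, -0.1], [0.6, -0.5]]
[-22.79974793  -4.34584436   0.06208215]
```

```bash
cat > tgt.py <<'E'
import sys
from h import *
from plant import sensors
S=(540.3,-8.7,1.690)
o=sensors.get_obs(); x,y,z=map(float,sys.argv[1:4])
t=pl(S,[(*o["tool_pos"][:2],0)])
a=S[2]; d=o["tool_pos"][:2]-np.array(S[:2]); print("now in shaker",[np.cos(a)*d[0]+np.sin(a)*d[1],-np.sin(a)*d[0]+np.cos(a)*d[1],o["tool_pos"][2]], o["grip_width"],o["contact_force"].round(1))
print(goto(o,pl(S,[(x,y,z)])[0],S[2]+np.pi))
print(toolR(o)[:,0].round(4))
E
python3 tgt.py -114 -2 92
```

```text
now in shaker [np.float64(-100.30764949230958), np.float64(0.18710743980904176), np.float64(239.79319434328923)] 55.026459379997696 [-0.  -0.2  0.4]
(array([14.78,  0.2 ,  1.37]), np.float64(0.016))
[-4.e-04 -3.e-04 -1.e+00]
```

```bash
python3 -m crank '[{"dx":3,"dy":0.1,"dz":1.37,"spin":0.016},{"dx":6,"dy":0.2,"dz":1.37,"spin":0.016},{"dx":9,"dy":0.2,"dz":1.37,"spin":0.016},{"dx":12,"dy":0.2,"dz":1.37,"spin":0.016},{"dx":13.5,"dy":0.2,"dz":1.37,"spin":0.016},{"dx":14.3,"dy":0.2,"dz":1.37,"spin":0.016},{"dx":14.8,"dy":0.2,"dz":1.37,"spin":0.016},{"dx":14.8,"dy":0.2,"dz":1.37,"spin":0.016},{"dx":14.8,"dy":0.2,"dz":1.37,"spin":0.016},{"dx":14.8,"dy":0.2,"dz":1.37,"spin":0.016}]'
python3 tgt.py -92 -2 92; python3 snap.py a2
```

```text
time: 2.73
tool_pos: [557.5, -120.9, 93.2]
tcp_rot: [1.07, 1.568, -0.38]
contact_force: [-0.8, 0.0, 0.1]
grip_width: 55.4
now in shaker [np.float64(-113.48372748139006), np.float64(-3.7514111616135217), np.float64(93.15368760289932)] 55.40553780555853 [-0.8  0.   0.1]
(array([ 0.11, -0.17, -2.15]), np.float64(0.002))
[ 0.0025 -0.001  -1.    ]
2.7333 [ 557.5204528  -120.93228365   93.1536876 ] [-0.81307874  0.02582177  0.06932124]
```

View pics/a2w.png

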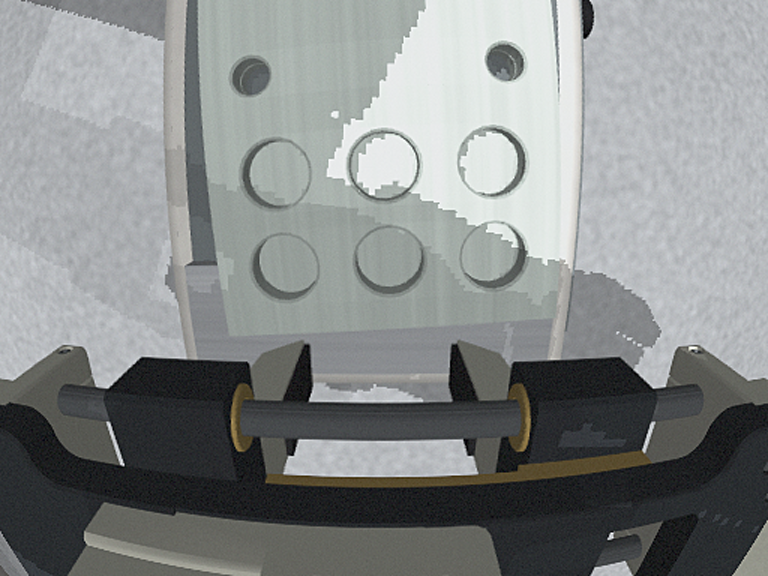

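```bash
python3 -m crank '[{"dz":-0.5},{"dz":-0.9},{"dz":-1.1},{"dz":-1.3},{"dz":-1.5},{"dz":-1.7},{"dz":-1.9},{"dz":-2.1},{"dz":-2.1},{"dz":-2.1}]'
python3 tgt.py -92 -2 92; python3 snap.py a3; python3 zw.py a3 110 0 280 220 3
```

```text
now in shaker [np.float64(-113.14342919614876), np.float64(-3.4993894798986105), np.float64(92.69907560014451)] 55.274341315779836 [ 0.6 -0.1  0.7]
(array([ 0.07, -0.15, -2.11]), np.float64(0.002))
[ 1.7e-03 -7.0e-04 -1.0e+00]
2.8833 [ 557.22975075 -120.62437106   92.6990756 ] [ 0.56347199 -0.12283162  0.67264993]invalid input at $[0]: expected keys dx, dy, dz, spin
```

View pics/a3z110_0.png

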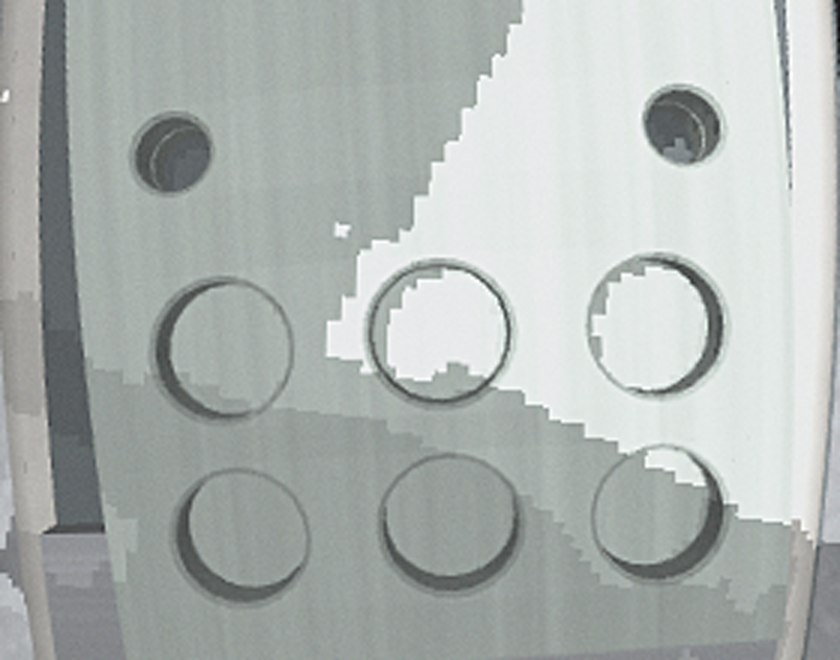

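```bash
python3 -m crank '[{"dx":0,"dy":0,"dz":-0.5,"spin":0},{"dx":0,"dy":0,"dz":-0.9,"spin":0},{"dx":0,"dy":0,"dz":-1.1,"spin":0},{"dx":0,"dy":0,"dz":-1.3,"spin":0},{"dx":0,"dy":0,"dz":-1.5,"spin":0},{"dx":0,"dy":0,"dz":-1.7,"spin":0},{"dx":0,"dy":0,"dz":-1.9,"spin":0},{"dx":0,"dy":0,"dz":-2.1,"spin":0},{"dx":0,"dy":0,"dz":-2.1,"spin":0},{"dx":0,"dy":0,"dz":-2.1,"spin":0}]'
python3 tgt.py -92 -2 92; python3 snap.py a4
```

```text
time: 3.87
tool_pos: [554.4, -99.2, 91.8]
tcp_rot: [2.251, 1.57, 0.801]
contact_force: [1.1, -1.1, 0.5]
grip_width: 54.8
now in shaker [np.float64(-91.57272552582063), np.float64(-3.2060735541943117), np.float64(91.81433603078106)] 54.77746385709121 [ 1.1 -1.1  0.5]
(array([-0.02, -0.12,  0.04]), np.float64(0.002))
[ 4.e-04  4.e-04 -1.e+00]
3.8667 [554.37329436 -99.24162222  91.81433603] [ 1.08638066 -1.10398737  0.47354103]
```

View pics/a4w.png

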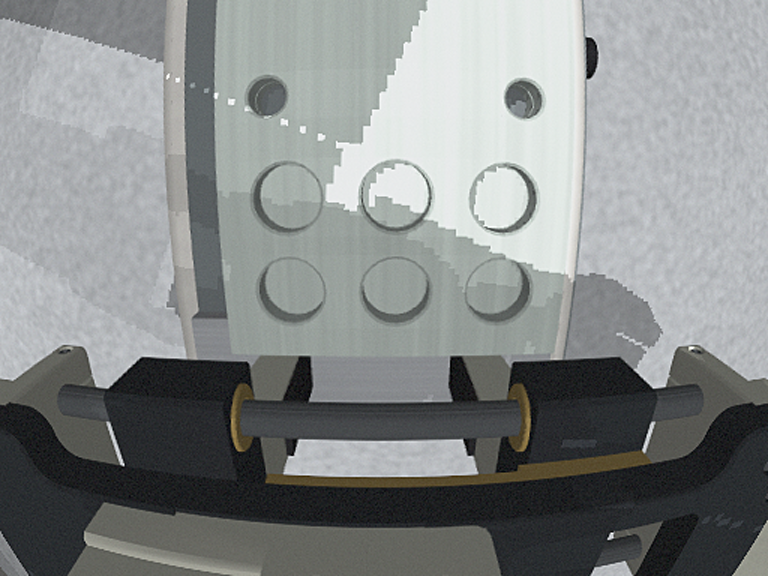

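```bash
python3 -m crank '[{"dx":0,"dy":0,"dz":0.6,"spin":0},{"dx":-1,"dy":0,"dz":1,"spin":0},{"dx":-4,"dy":0,"dz":1,"spin":0},{"dx":-8,"dy":0,"dz":0,"spin":0},{"dx":-12,"dy":0,"dz":-1,"spin":0},{"dx":-14,"dy":0,"dz":-2,"spin":0},{"dx":-14,"dy":0,"dz":-2,"spin":0},{"dx":-14,"dy":0,"dz":-2,"spin":0},{"dx":-14,"dy":0,"dz":-2,"spin":0}]' 0
python3 tgt.py -92 -2 92; python3 snap.py a5;python3 zw.py a5 170 0 190 145 4
python3 zw.py a5 170 100 190 145 4
```

```text
time: 4.77
tool_pos: [551.2, -79.9, 231.0]
tcp_rot: [-1.859, 1.569, 2.974]
contact_force: [-0.3, 0.0, -0.4]
grip_width: 1.8
now in shaker [np.float64(-72.03911852913718), np.float64(-2.3683693875215344), np.float64(230.99933460503232)] 1.7675840575825386 [-0.3  0.  -0.4]
(array([13.9 , -0.02,  2.  ]), np.float64(0.002))
[-1.6e-03  3.0e-04 -1.0e+00]
4.7667 [551.21856764 -79.9462536  230.99933461] [-0.27425814  0.0289485  -0.38698603]
```

View pics/a5z170_0.png

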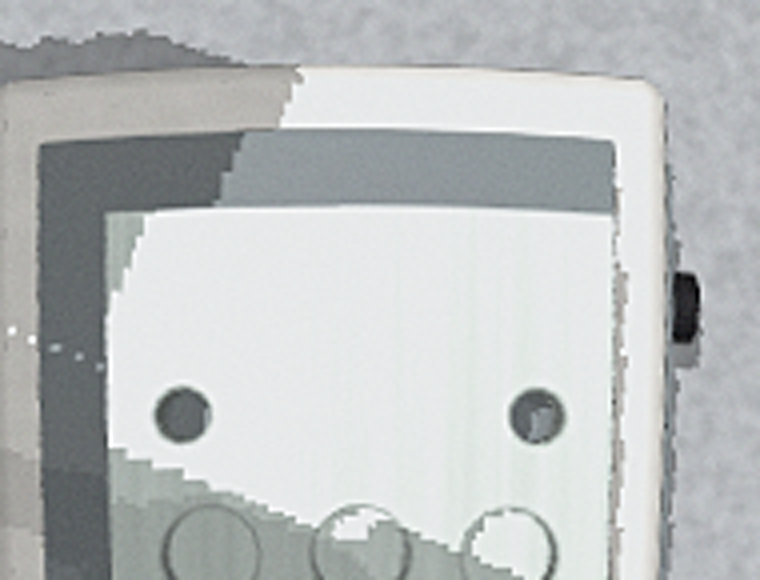

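View pics/a5z170_100.png

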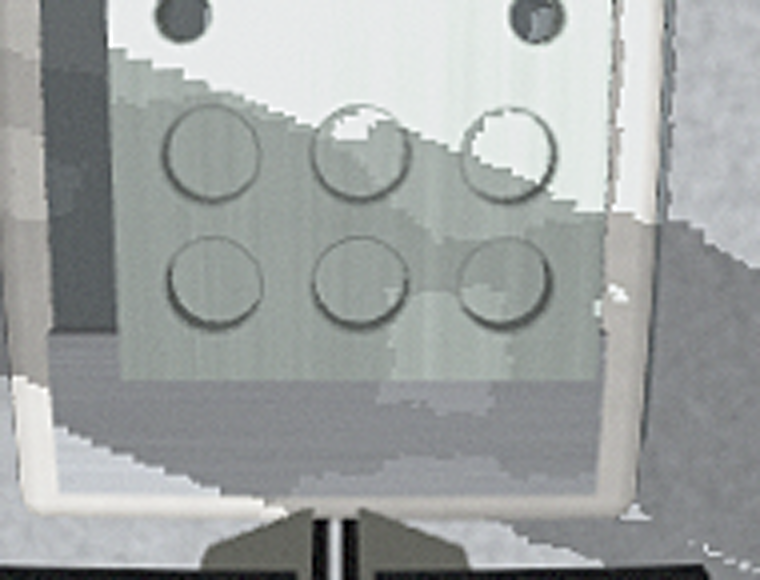

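```bash
cat > f2.py <<'E'
from h import *
import pickle
d=pickle.load(open("a5.pkl","rb")); c=d["wrist"];o=d["obs"]
A=(170,0);B=(170,100)
sh=[((85,75,80),u4((38,146),A)),((85,-75,80),u4((614,142),A)),((-73.5,75,88),u4((48,332),B)),((-120,75,88),u4((54,494),B)),((-120,-75,88),u4((598,494),B))]
pt=[((70,60,106),u4((106,213),A)),((70,-60,106),u4((613,213),A)),((-70,60,106),u4((120,380),B)),((-70,-60,106),u4((602,380),B)),((20,42,106),u4((183,415),A)),((20,-42,106),u4((538,416),A))]
S,e=wfit(c,o,sh,[540,-8,1.71]);print(S,e.round(1).tolist())
P,e=wfit(c,o,pt,[540,-8,1.71]);print(P,e.round(1).tolist())
print(rel(S,P),rel((540.3,-8.7,1.69),P))
E
python3 f2.py
```

```text
[540.04447342  -9.37499799   1.69179652] [[-0.4, -1.3], [0.5, -0.8], [-0.7, 0.8], [1.0, 0.6], [-0.4, 0.7]]
[549.86812315 -18.7180136    1.69605474] [[-0.3, -0.2], [0.4, -0.0], [0.6, 0.4], [-0.8, -0.1], [-0.2, 0.1], [0.3, -0.2]]
[-1.04604684e+01 -8.62407308e+00  4.25821935e-03] [-1.10847785e+01 -8.30886651e+00  6.05474030e-03]
```

```bash
sed -i 's/^S=.*/S=(540.1,-9.0,1.691)/' tgt.py; python3 tgt.py -11 -104 92
python3 - <<'E'
from h import *
import pickle
d=pickle.load(open("a1.pkl","rb"))
def ray(c,uv):
    V=c["view"]; f=K(c); r=np.array([(uv[0]-c["cx"])/f,(uv[1]-c["cy"])/f,1]); R=V[:3,:3]; o=-R.T@V[:3,3]; return o,R.T@r
for n,uv,z in(("scene",(360,165),5),("side",(160,283),5),("scene",(312,140),30),("side",(214,308),30)):
    o,r=ray(d[n],uv); print(n,(o+r*(z-o[2])/r[2]).round(0))
E
```

```text
now in shaker [np.float64(-71.85157012600013), np.float64(-2.4421880256962663), np.float64(230.1692062869512)] 0.182438744983657 [ 0.1  0.5 -0.1]
(array([13.79, 10.2 , -6.07]), np.float64(0.0))
[-3.e-03  7.e-04 -1.e+00]
scene [602. 358.   5.]
side [596. 357.   5.]
scene [456. 317.  30.]
side [429. 338.  30.]
```

```bash
python3 -m crank '[{"dx":0,"dy":3.3,"dz":-2,"spin":0},{"dx":0,"dy":6.6,"dz":-4,"spin":0},{"dx":0,"dy":10,"dz":-6,"spin":0},{"dx":2,"dy":10.2,"dz":-6.1,"spin":0},{"dx":5,"dy":10.2,"dz":-6.1,"spin":0},{"dx":8,"dy":10.2,"dz":-6.1,"spin":0},{"dx":11,"dy":10.2,"dz":-6.1,"spin":0},{"dx":13,"dy":10.2,"dz":-6.1,"spin":0},{"dx":13.8,"dy":10.2,"dz":-6.1,"spin":0},{"dx":13.8,"dy":10.2,"dz":-6.1,"spin":0},{"dx":13.8,"dy":10.2,"dz":-6.1,"spin":0},{"dx":13.8,"dy":10.2,"dz":-6.1,"spin":0}]'
python3 tgt.py -11 -79 92; python3 snap.py a6
```

```text
time: 5.92
tool_pos: [646.7, -7.2, 95.3]
tcp_rot: [1.278, 1.568, -0.172]
contact_force: [0.5, 0.0, -0.3]
grip_width: 0.5
now in shaker [np.float64(-10.960261546893713), np.float64(-106.07733717660776), np.float64(95.26399628655662)] 0.5380335094317372 [ 0.5  0.  -0.3]
(array([ 0.32, -2.71,  0.  ]), np.float64(0.001))
[ 2.6e-03 -5.0e-04 -1.0e+00]
5.9167 [646.72620117  -7.1609732   95.26399629] [ 0.48557339  0.04350118 -0.26271195]
```

View pics/a6w.png

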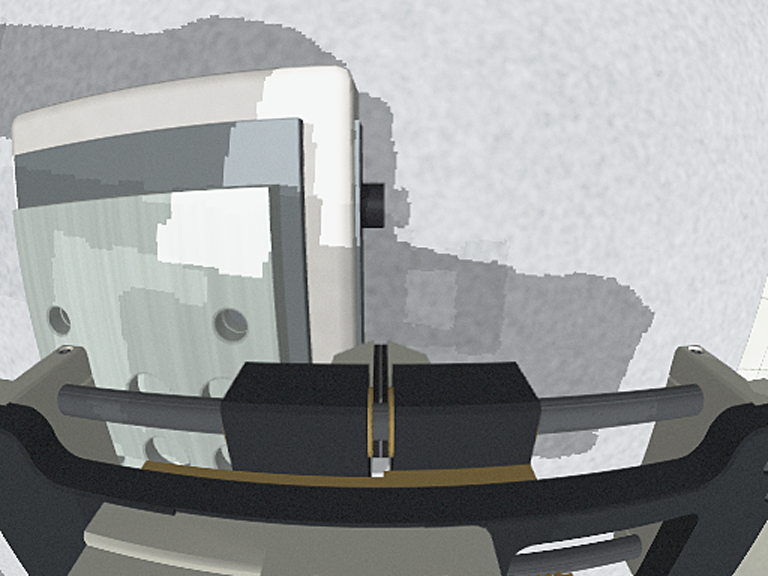

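```bash
python3 -m crank '[{"dx":0,"dy":-0.6,"dz":0,"spin":0},{"dx":0,"dy":-1.2,"dz":0,"spin":0},{"dx":0,"dy":-1.5,"dz":0,"spin":0},{"dx":0,"dy":-1.8,"dz":0,"spin":0},{"dx":0,"dy":-2.0,"dz":0,"spin":0},{"dx":0,"dy":-2.0,"dz":0,"spin":0},{"dx":0,"dy":-2.0,"dz":0,"spin":0},{"dx":0,"dy":-2.0,"dz":0,"spin":0}]'
python3 tgt.py -11 -79 92; python3 snap.py a7
```

```text
time: 6.73
tool_pos: [626.0, -9.3, 93.7]
tcp_rot: [1.113, 1.571, -0.336]
contact_force: [-0.3, -0.6, -0.3]
grip_width: 0.4
now in shaker [np.float64(-10.640900628054752), np.float64(-85.25965284253945), np.float64(93.73107901254502)] 0.4350624278614821 [-0.3 -0.6 -0.3]
(array([ 0.17, -0.63,  0.04]), np.float64(0.001))
[ 3.e-04 -1.e-04 -1.e+00]
6.7333 [626.02043642  -9.34025712  93.73107901] [-0.33098345 -0.63576096 -0.34472573]
```

View pics/a7w.png

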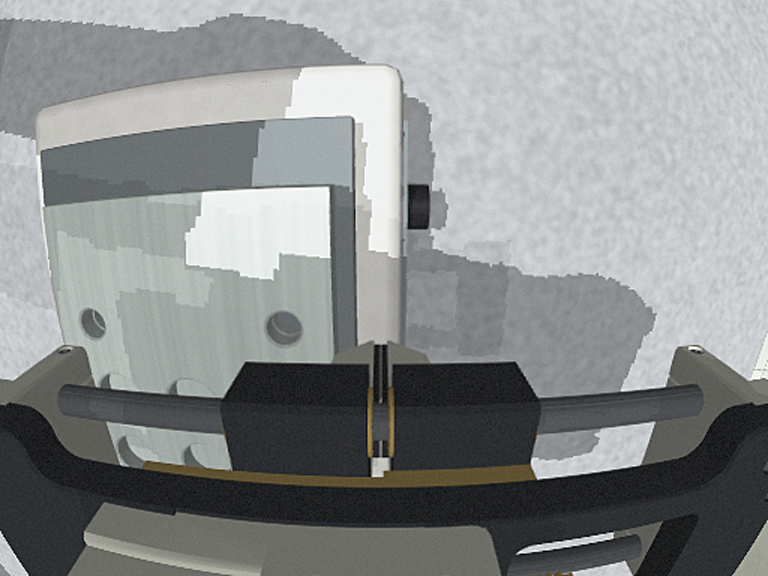

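```bash
cat > f3.py <<'E'
from h import *
import pickle,sys,json
n=sys.argv[1]; q=json.loads(sys.argv[2])  # corners(70,60),(70,-60), holes (20,42),(20,-42) in 1.5x pixels, opt shaker (85,75),(85,-75)
zt=float(sys.argv[3]) if len(sys.argv)>3 else 106
d=pickle.load(open(n+".pkl","rb")); c=d["wrist"];o=d["obs"]
L=[(70,60,zt),(70,-60,zt),(20,42,zt),(20,-42,zt)]
pt=[(l,u4(p,(0,0),1.5)) for l,p in zip(L,q[:4]) if p]
P,e=wfit(c,o,pt,[540,-8,1.71]);print(P.round(2),e.round(1).tolist())
S=(540.1,-9.0,1.691); print("rel fixed S",rel(S,P).round(3))
if len(q)>4:
    sp=[(l,u4(p,(0,0),1.5)) for l,p in zip([(85,75,80),(85,-75,80)],q[4:]) if p]
    U=np.array([b for a,b in sp]);L=[a for a,b in sp]
    r=least_squares(lambda p:np.r_[(wproj(c,o,pl([p[0],p[1],S[2]],L))-U).ravel()],S[:2]); 
    print("S from image",r.x,r.fun.round(1), rel((*r.x,S[2]),P).round(3))
E
python3 f3.py a7 '[[43,207],[329,186],[93,323],[284,327],[40,151],[355,117]]'
python3 f3.py a6 '[[15,209],[268,186],[60,320],[231,324],[15,155],[302,119]]'
```

```text
[550.54 -18.11   1.7 ] [[-1.1, -0.5], [0.8, -1.0], [-1.0, 0.9], [0.4, 1.1]]
rel fixed S [-1.0297e+01 -9.2710e+00  4.0000e-03]
S from image [541.07294567  -9.77203623] [-0.6 -0.   0.3  0. ] [-9.414e+00 -8.398e+00  4.000e-03]
[550.92 -17.94   1.69] [[-2.2, -0.0], [1.3, -0.9], [-1.3, 0.6], [0.4, 0.9]]
rel fixed S [-1.0177e+01 -9.6690e+00  4.0000e-03]
S from image [541.69025526  -9.7296214 ] [-1.   0.8  0.6 -0.6] [-9.261e+00 -8.177e+00  4.000e-03]
```

```bash
python3 -m crank '[{"dx":0.1,"dy":-0.2,"dz":0,"spin":0},{"dx":0.1,"dy":-0.4,"dz":0,"spin":0},{"dx":0.1,"dy":-0.6,"dz":0,"spin":0},{"dx":0.1,"dy":-0.8,"dz":0,"spin":0},{"dx":0.1,"dy":-0.8,"dz":0,"spin":0},{"dx":0.1,"dy":-0.8,"dz":0,"spin":0}]'
python3 tgt.py -11 -79 92; python3 snap.py a8
```

```text
time: 7.38
tool_pos: [618.0, -10.0, 93.0]
tcp_rot: [1.724, 1.57, 0.275]
contact_force: [2.6, 3.2, 4.1]
grip_width: 0.3
now in shaker [np.float64(-10.364619316604925), np.float64(-77.19590472669681), np.float64(93.03651392167055)] 0.31040211964799735 [2.6 3.2 4.1]
(array([0.1 , 0.18, 0.06]), np.float64(0.001))
[ 5.e-04  2.e-04 -1.e+00]
7.3833 [617.98174432 -10.03292901  93.03651392] [2.6487598  3.19584537 4.06315836]
```

View pics/a8w.png

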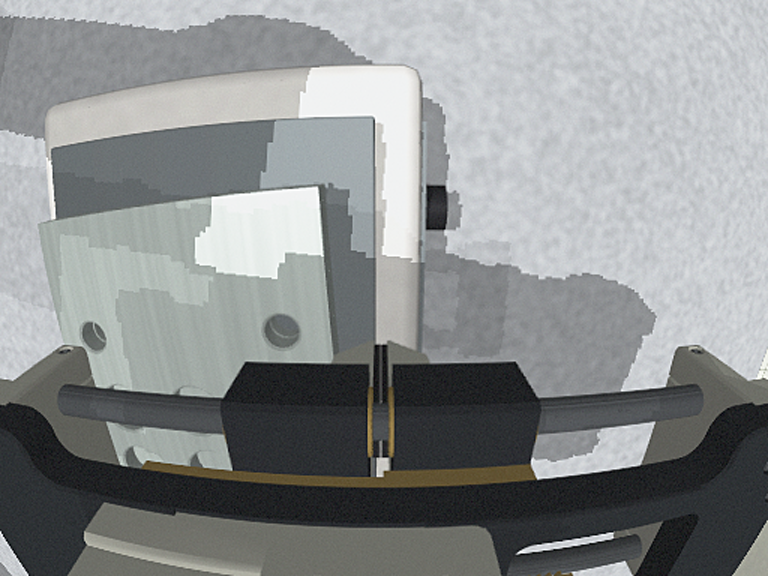

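```bash
python3 f3.py a8 '[[38,224],[321,186],[94,335],[281,329],[51,150],[376,117]]'
```

```text
[543.51 -21.65   1.75] [[-0.6, -1.2], [-0.5, -1.1], [-1.0, 1.1], [1.4, 1.5]]
rel fixed S [-12.965  -1.873   0.057]
S from image [540.95515579  -9.83972462] [-0.9 -0.4  0.5  0.4] [-12.029  -1.125   0.057]
```

```bash
python3 -m crank '[{"dx":0,"dy":1,"dz":0,"spin":0},{"dx":0,"dy":1.8,"dz":0.5,"spin":0},{"dx":0,"dy":1.8,"dz":3,"spin":0},{"dx":0,"dy":1.8,"dz":5.5,"spin":0},{"dx":0,"dy":1.8,"dz":6.2,"spin":0},{"dx":0,"dy":1.8,"dz":6.2,"spin":0},{"dx":0,"dy":1.8,"dz":6.2,"spin":0},{"dx":0,"dy":1.2,"dz":6.2,"spin":0},{"dx":0,"dy":0.7,"dz":6.2,"spin":0},{"dx":0,"dy":0.4,"dz":6.2,"spin":0},{"dx":0,"dy":0.2,"dz":6.2,"spin":0},{"dx":0,"dy":0,"dz":6.2,"spin":0},{"dx":0,"dy":0,"dz":6.2,"spin":0},{"dx":0,"dy":0,"dz":6.2,"spin":0}]'
python3 tgt.py -72 -76.3 92; python3 snap.py a9
```

```text
time: 8.7
tool_pos: [625.5, -71.5, 93.1]
tcp_rot: [1.528, 1.57, 0.079]
contact_force: [1.3, 1.9, 2.2]
grip_width: 0.6
now in shaker [np.float64(-72.34003665819439), np.float64(-77.30258633247554), np.float64(93.0733343246907)] 0.568442052726354 [1.3 1.9 2.2]
(array([ 0.11, -0.1 , -0.03]), np.float64(0.001))
[ 6.e-04  0.e+00 -1.e+00]
8.7 [625.51940194 -71.54835353  93.07333432] [1.30716197 1.94680766 2.20801777]
```

View pics/a9w.png

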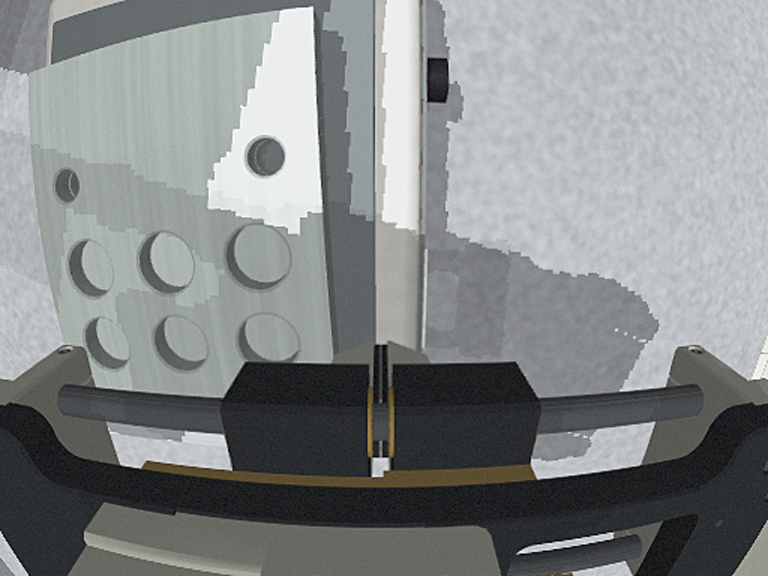

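```bash
python3 f3.py a9 '[[30,70],[313,8],[66,186],[266,156]]'
python3 - <<'E'
# also wells not used
E
```

```text
[540.44 -22.72   1.73] [[-1.4, 0.8], [1.5, -1.3], [-0.9, -0.6], [-0.2, 1.1]]
rel fixed S [-13.662   1.309   0.035]
```

```bash
python3 -m crank '[{"dx":0,"dy":-0.1,"dz":0,"spin":0},{"dx":0,"dy":-0.15,"dz":0,"spin":0},{"dx":0,"dy":-0.15,"dz":0,"spin":0},{"dx":0,"dy":1,"dz":0.2,"spin":0},{"dx":0,"dy":2,"dz":0.5,"spin":0},{"dx":-3,"dy":2,"dz":0.5,"spin":0},{"dx":-7,"dy":1,"dz":0.5,"spin":0},{"dx":-11,"dy":-2,"dz":0.5,"spin":0},{"dx":-14,"dy":-5,"dz":0.5,"spin":0},{"dx":-14,"dy":-7.6,"dz":0.5,"spin":0},{"dx":-14,"dy":-7.6,"dz":0.5,"spin":0},{"dx":-14,"dy":-7.6,"dz":0.5,"spin":0},{"dx":-14,"dy":-7.6,"dz":0.5,"spin":0}]' 70
python3 tgt.py -114 0 92; python3 snap.py b1;python3 zw.py b1 170 0 190 145 4
python3 zw.py b1 170 100 190 145 4
```

```text
time: 9.93
tool_pos: [550.4, -86.0, 232.2]
tcp_rot: [-1.858, 1.57, 2.975]
contact_force: [0.7, -0.3, -0.1]
grip_width: 64.1
now in shaker [np.float64(-77.70972690878241), np.float64(-1.025543905671931), np.float64(232.15764081942888)] 64.05493082273325 [ 0.7 -0.3 -0.1]
(array([14.01, -0.09,  3.63]), np.float64(0.0))
[-1.1e-03  2.0e-04 -1.0e+00]
9.9333 [550.43666013 -86.02601414 232.15764082] [ 0.70665938 -0.2958838  -0.09857715]
```

View pics/b1z170_0.png

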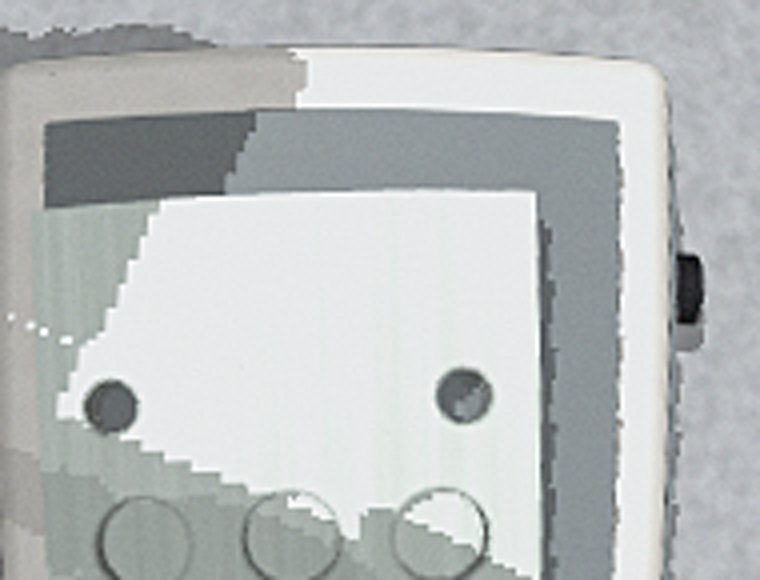

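View pics/b1z170_100.png

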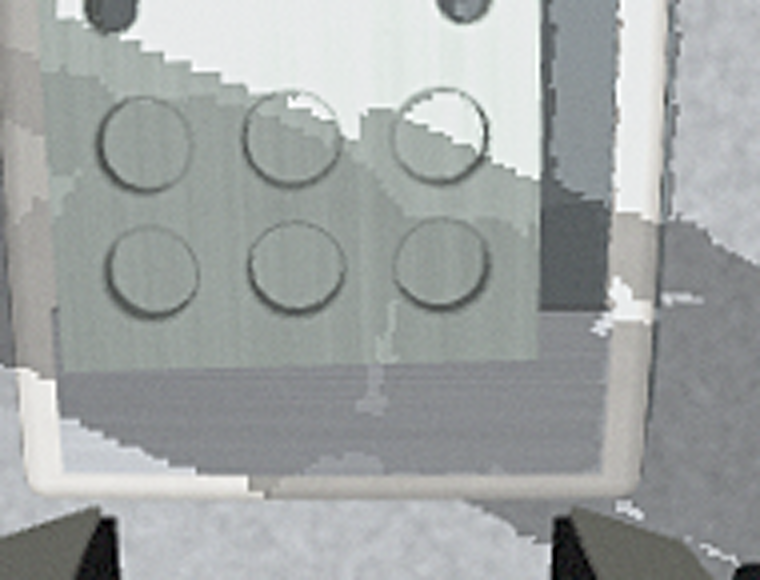

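```bash
cat > f4.py <<'E'
from h import *
import pickle
d=pickle.load(open("b1.pkl","rb")); c=d["wrist"];o=d["obs"]
A=(170,0);B=(170,100)
sh=[((85,75,80),u4((45,123),A)),((85,-75,80),u4((619,122),A)),((-73.5,-75,88),u4((608,312),B)),((-120,-75,88),u4((602,472),B)),((-120,75,88),u4((62,472),B))]
pt=[((70,60,106),u4((34,208),A)),((70,-60,106),u4((538,192),A)),((-70,60,106),u4((64,373),B)),((-70,-60,106),u4((537,359),B)),((20,42,106),u4((111,406),A)),((20,-42,106),u4((464,396),A))]
S,e=wfit(c,o,sh,[540,-8,1.71]);print(S,e.round(1).tolist())
P,e=wfit(c,o,pt,[540,-8,1.71]);print(P,e.round(1).tolist())
print(rel(S,P),rel((540.3,-8.7,1.69),P))
E
python3 f4.py
```

```text
[539.78891833  -9.35759081   1.69024568] [[-0.6, -0.9], [0.1, -0.7], [1.1, 0.2], [-0.3, 0.9], [-0.4, 0.6]]
[531.97446512 -23.43304733   1.71376705] [[-0.6, 0.2], [0.1, -0.2], [-0.4, -0.5], [0.3, 0.5], [0.0, 0.1], [0.6, -0.1]]
[-13.04394723   9.43607946   0.02352137] [-13.63841081  10.01853108   0.02376705]
```

```bash
python3 tgt.py -20 103 93;  python3 -m crank '[{"dx":0,"dy":-3,"dz":-1.8,"spin":0},{"dx":0,"dy":-6,"dz":-3.5,"spin":0},{"dx":0,"dy":-9,"dz":-5.4,"spin":0},{"dx":0,"dy":-10.4,"dz":-5.8,"spin":0},{"dx":1,"dy":-10.4,"dz":-5.8,"spin":0},{"dx":4,"dy":-10.4,"dz":-5.8,"spin":0},{"dx":8,"dy":-10.4,"dz":-5.8,"spin":0},{"dx":11,"dy":-10.4,"dz":-5.8,"spin":0},{"dx":13,"dy":-10.4,"dz":-5.8,"spin":0},{"dx":13.8,"dy":-10.4,"dz":-5.8,"spin":0},{"dx":13.8,"dy":-10.4,"dz":-5.8,"spin":0},{"dx":13.8,"dy":-10.4,"dz":-5.8,"spin":0},{"dx":13.8,"dy":-10.4,"dz":-5.8,"spin":0}]' 0
python3 tgt.py -20 85 93; python3 snap.py b2
```

```text
now in shaker [np.float64(-77.58890326993351), np.float64(-1.5771781838437988), np.float64(231.47207376058452)] 64.48208351328101 [-0.1  0.3 -0.4]
(array([ 13.87, -10.43,  -5.76]), np.float64(0.001))
[-1.9e-03  5.0e-04 -1.0e+00]
time: 11.17
tool_pos: [441.5, -41.2, 95.8]
tcp_rot: [1.146, 1.569, -0.303]
contact_force: [0.3, 0.1, -0.3]
grip_width: 0.5
now in shaker [np.float64(-20.101359489095938), np.float64(101.78070662838385), np.float64(95.77428165096396)] 0.527516555754679 [ 0.3  0.1 -0.3]
(array([ 0.28,  1.68, -0.01]), np.float64(0.001))
[ 2.1e-03 -7.0e-04 -1.0e+00]
11.1667 [441.46416196 -41.16128649  95.77428165] [ 0.29931743  0.13516267 -0.3307516 ]
```

View pics/b2w.png

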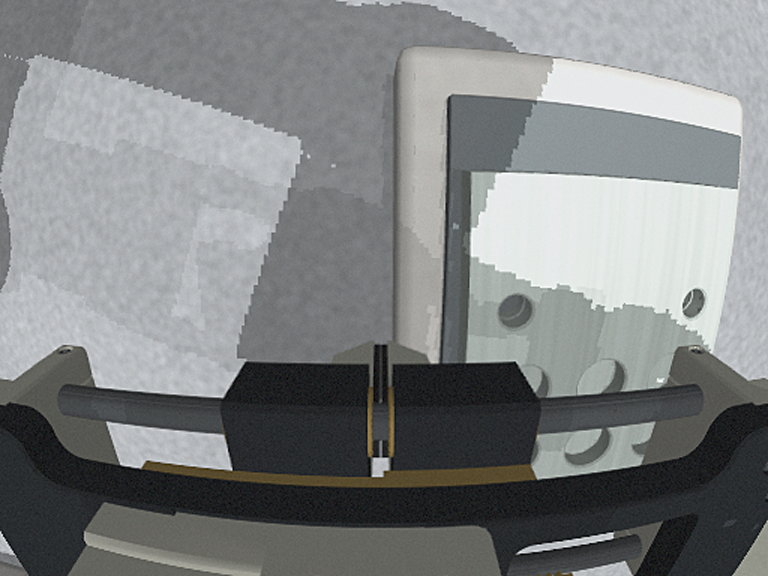

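```bash
python3 -m crank '[{"dx":0,"dy":0.6,"dz":0,"spin":0},{"dx":0,"dy":1.0,"dz":0,"spin":0},{"dx":0,"dy":1.3,"dz":0,"spin":0},{"dx":0,"dy":1.6,"dz":0,"spin":0},{"dx":0,"dy":1.9,"dz":0,"spin":0},{"dx":0,"dy":2.2,"dz":0,"spin":0},{"dx":0,"dy":2.4,"dz":0,"spin":0},{"dx":0,"dy":2.4,"dz":0,"spin":0},{"dx":0,"dy":2.4,"dz":0,"spin":0}]'
python3 tgt.py -20 78 93; python3 snap.py b3
```

```text
time: 12.07
tool_pos: [463.0, -37.6, 94.5]
tcp_rot: [-1.923, 1.568, 2.911]
contact_force: [-4.4, 1.2, 4.4]
grip_width: 0.4
now in shaker [np.float64(-19.11842243568978), np.float64(79.97335206054855), np.float64(94.49943964913362)] 0.4268301624174569 [-4.4  1.2  4.4]
(array([0.15, 0.2 , 0.09]), np.float64(0.001))
[-3.e-03  7.e-04 -1.e+00]
12.0667 [462.99629142 -37.57042595  94.49943965] [-4.41265808  1.17732272  4.35503709]
```

View pics/b3w.png

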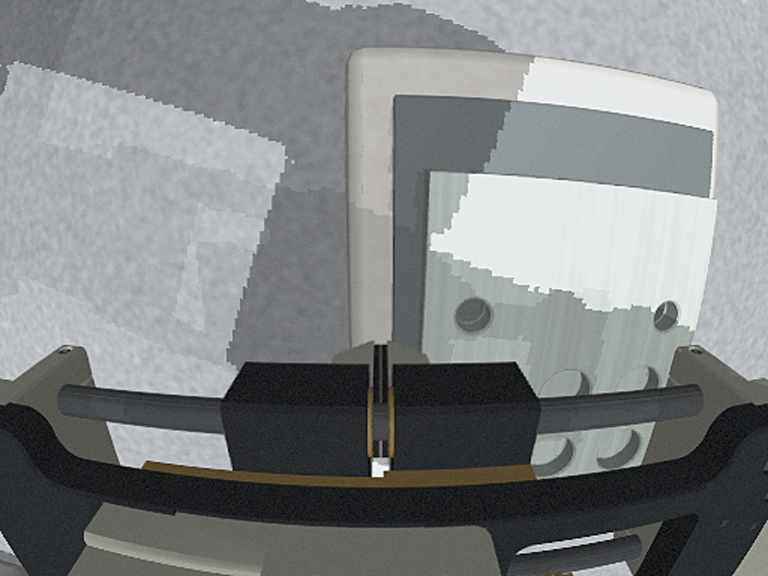

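```bash
python3 f3.py b3 '[[430,171],[717,199],[474,316],[666,316],[395,95],[714,131]]';python3 f3.py b2 '[[471,171],null,[516,311],[694,303],[449,96],[741,136]]'
```

```text
[536.43 -24.48   1.67] [[-0.7, -0.5], [1.0, -0.1], [-0.5, 0.4], [1.1, 0.5]]
rel fixed S [-14.925   5.501  -0.017]
S from image [540.18699698  -9.50599516] [-0.7 -0.3  1.1  0.4] [-14.412   5.527  -0.017]
[531.33 -23.     1.72] [[-0.4, -0.5], [-0.1, 0.4], [1.1, 0.4]]
rel fixed S [-12.846  10.382   0.027]
S from image [539.36405284 -10.04912422] [-0.3 -0.7  0.5  0.9] [-11.892   9.525   0.027]
```

```bash
python3 -m crank '[{"dx":0,"dy":-0.6,"dz":0,"spin":0},{"dx":0,"dy":-0.6,"dz":1,"spin":0},{"dx":0.1,"dy":-0.6,"dz":2.1,"spin":0},{"dx":0.1,"dy":-0.6,"dz":2.1,"spin":0},{"dx":0.1,"dy":-0.3,"dz":2.1,"spin":0},{"dx":0.1,"dy":-0.1,"dz":2.1,"spin":0},{"dx":0.1,"dy":0.1,"dz":2.1,"spin":0},{"dx":0.1,"dy":0.3,"dz":2.1,"spin":0},{"dx":0.1,"dy":0.35,"dz":2.1,"spin":0},{"dx":0.1,"dy":0.35,"dz":2.1,"spin":0},{"dx":0.1,"dy":0.35,"dz":2.1,"spin":0}]'
python3 tgt.py -20 76 93; python3 snap.py b4
```

```text
time: 13.13
tool_pos: [470.3, -58.2, 93.6]
tcp_rot: [1.649, 1.571, 0.2]
contact_force: [-2.6, 1.2, 0.5]
grip_width: 0.2
now in shaker [np.float64(-40.46952529824549), np.float64(75.20350891775719), np.float64(93.63686766820872)] 0.2351397720708796 [-2.6  1.2  0.5]
(array([ 0.06, -0.08, -2.05]), np.float64(0.001))
[ 2.e-04  0.e+00 -1.e+00]
13.1333 [470.29202146 -58.19549129  93.63686767] [-2.63614186  1.20230811  0.46497033]
```

View pics/b4w.png

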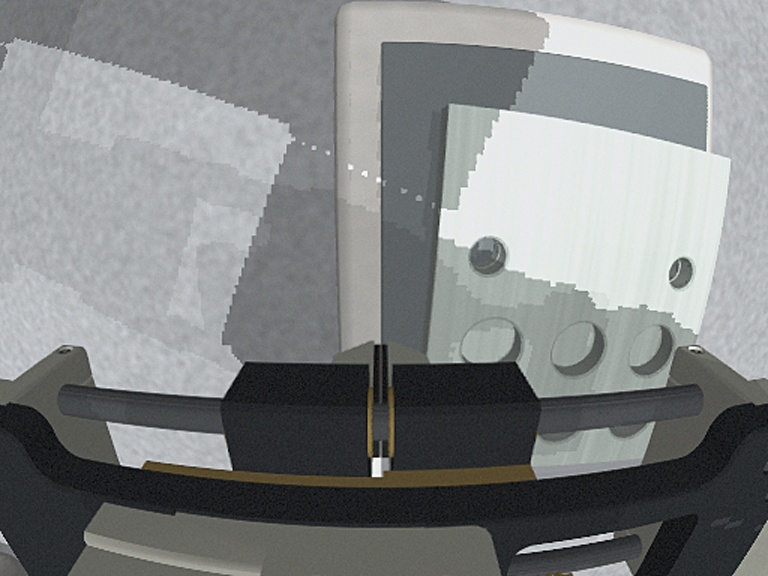

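```bash
python3 f3.py b4 '[[449,104],[730,158],[489,256],[681,273],[382,43],[708,85]]'
```

```text
[544.13 -24.83   1.63] [[-0.8, -0.9], [1.1, -0.1], [-0.5, 0.7], [1.3, 0.5]]
rel fixed S [-16.201  -2.1    -0.057]
S from image [540.13923098 -10.04642004] [-0.6 -0.8  0.9  0.9] [-15.157  -2.186  -0.057]
```

```bash
python3 -m crank '[{"dx":0,"dy":0.1,"dz":0,"spin":0},{"dx":0,"dy":0.2,"dz":0,"spin":0},{"dx":0,"dy":0.2,"dz":0,"spin":0},{"dx":0,"dy":0.2,"dz":0,"spin":0},{"dx":0,"dy":-1,"dz":0,"spin":0},{"dx":0,"dy":-2,"dz":0,"spin":0},{"dx":-3,"dy":-2,"dz":0,"spin":0},{"dx":-7,"dy":-2,"dz":0,"spin":0},{"dx":-11,"dy":1,"dz":1,"spin":0},{"dx":-14,"dy":4,"dz":2,"spin":0},{"dx":-14,"dy":7.5,"dz":3.5,"spin":0},{"dx":-14,"dy":7.5,"dz":3.5,"spin":0},{"dx":-14,"dy":7.5,"dz":3.5,"spin":0},{"dx":-14,"dy":7.5,"dz":3.5,"spin":0}]'
python3 tgt.py -114 0 92; python3 snap.py b5;python3 zw.py b5 170 0 190 145 4
python3 zw.py b5 170 100 190 145 4
```

```text
time: 14.45
tool_pos: [548.3, -84.0, 232.7]
tcp_rot: [-1.924, 1.569, 2.909]
contact_force: [-0.2, -0.2, -1.0]
grip_width: 0.1
now in shaker [np.float64(-75.47271675041266), np.float64(0.8415136531685814), np.float64(232.69365754897484)] 0.10544479080131999 [-0.2 -0.2 -1. ]
(array([14.07,  0.1 ,  3.86]), np.float64(0.001))
[-1.5e-03  4.0e-04 -1.0e+00]
14.45 [548.31482506 -84.02903283 232.69365755] [-0.15636619 -0.20085572 -1.03462206]
```

View pics/b5z170_0.png

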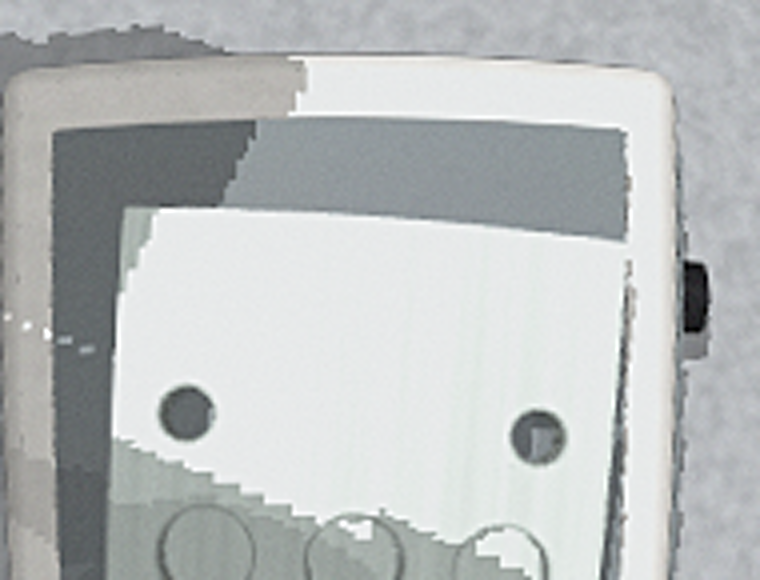

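View pics/b5z170_100.png

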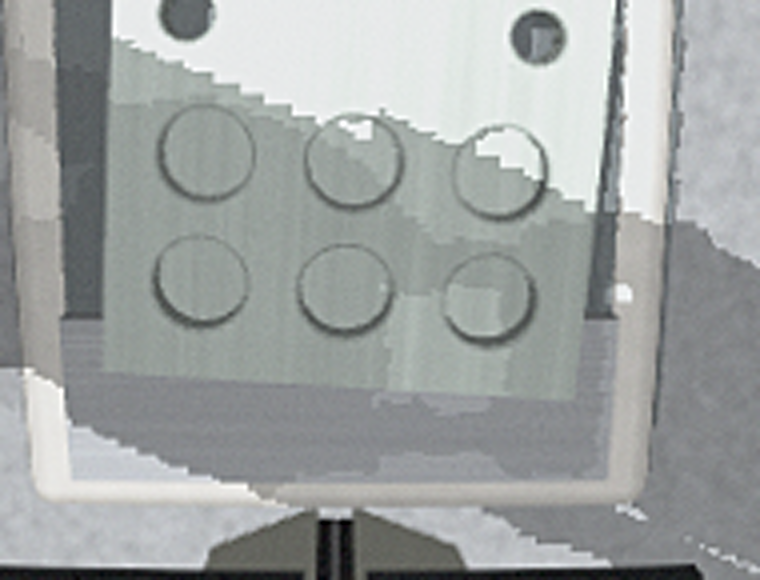

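```bash
sed 's/b1.pkl/b5.pkl/' f4.py > f5.py
python3 - <<'E'
s=open('f5.py').read().split('\n')
for i,l in enumerate(s):
    if l.startswith('sh='): s[i]='sh=[((85,75,80),u4((53,131),A)),((85,-75,80),u4((627,130),A)),((-73.5,-75,88),u4((616,318),B)),((-120,-75,88),u4((610,480),B)),((-120,75,88),u4((68,480),B)),((-73.5,75,88),u4((60,318),B))]'
    if l.startswith('pt='): s[i]='pt=[((70,60,106),u4((122,208),A)),((70,-60,106),u4((627,242),A)),((-70,60,106),u4((104,371),B)),((-70,-60,106),u4((577,400),B)),((20,42,106),u4((187,412),A)),((20,-42,106),u4((539,437),A))]'
open('f5.py','w').write('\n'.join(s))
E
python3 f5.py
```

```text
[540.08291158  -9.1937074    1.69133958] [[-0.5, -1.0], [0.1, -0.5], [1.0, 0.5], [-0.5, 0.4], [0.4, 0.3], [-0.5, 0.4]]
[546.58042408 -25.14451239   1.63175733] [[0.1, -0.4], [0.3, -0.4], [-0.1, 0.5], [-0.4, 0.1], [-0.2, 0.4], [0.3, -0.2]]
[-16.61639314  -4.53225416  -0.05958226] [-17.07469428  -4.28024878  -0.05824267]
```

```bash
python3 -m crank '[{"dx":0,"dy":0.1,"dz":2,"spin":0},{"dx":2,"dy":0.1,"dz":3.6,"spin":0},{"dx":5,"dy":0.1,"dz":3.6,"spin":0},{"dx":8,"dy":0.1,"dz":3.6,"spin":0},{"dx":11,"dy":0.1,"dz":3.6,"spin":0},{"dx":13,"dy":0.1,"dz":3.6,"spin":0},{"dx":14,"dy":0.1,"dz":3.6,"spin":0},{"dx":14,"dy":0.1,"dz":3.6,"spin":0},{"dx":14,"dy":0.1,"dz":3.6,"spin":0},{"dx":14,"dy":0.1,"dz":3.6,"spin":0}]' 70
python3 tgt.py -89 0 92
```

```text
time: 15.43
tool_pos: [555.0, -120.0, 95.4]
tcp_rot: [1.086, 1.568, -0.363]
contact_force: [-0.3, -0.2, 0.8]
grip_width: 61.3
now in shaker [np.float64(-111.98667326361164), np.float64(-1.5002723532270412), np.float64(95.36518216031168)] 61.31565496636488 [-0.3 -0.2  0.8]
(array([ 0.33, -0.15, -2.3 ]), np.float64(0.001))
[ 0.0027 -0.001  -1.    ]
```

```bash
python3 -m crank '[{"dx":0.1,"dy":0,"dz":-0.4,"spin":0},{"dx":0.1,"dy":0,"dz":-0.7,"spin":0},{"dx":0.1,"dy":0,"dz":-0.9,"spin":0},{"dx":0.1,"dy":0,"dz":-1.1,"spin":0},{"dx":0.1,"dy":0,"dz":-1.3,"spin":0},{"dx":0.1,"dy":0,"dz":-1.5,"spin":0},{"dx":0.1,"dy":0,"dz":-1.7,"spin":0},{"dx":0.1,"dy":0,"dz":-1.9,"spin":0},{"dx":0.1,"dy":0,"dz":-2.1,"spin":0},{"dx":0.1,"dy":0,"dz":-2.1,"spin":0},{"dx":0.1,"dy":0,"dz":-2.1,"spin":0}]'
python3 tgt.py -89 0 92;python3 snap.py b6
```

```text
time: 16.35
tool_pos: [551.9, -99.0, 93.0]
tcp_rot: [0.957, 1.57, -0.493]
contact_force: [1.9, -4.1, 3.2]
grip_width: 64.3
now in shaker [np.float64(-90.80878911446663), np.float64(-0.9576882030882796), np.float64(93.01524712356084)] 64.28047990418547 [ 1.9 -4.1  3.2]
(array([ 0.1 , -0.1 , -0.18]), np.float64(0.001))
[ 9.e-04 -5.e-04 -1.e+00]
16.35 [551.94006042 -99.03869344  93.01524712] [ 1.89831198 -4.08800883  3.21323069]
```

View pics/b6w.png

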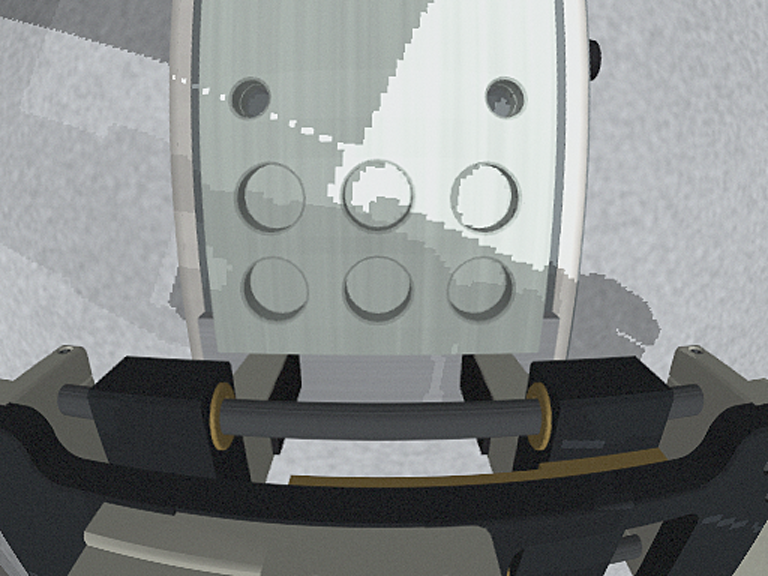

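```bash
python3 -m crank '[{"dx":0.1,"dy":0,"dz":-0.2,"spin":0},{"dx":0.1,"dy":0,"dz":-0.4,"spin":0},{"dx":0.1,"dy":0,"dz":-0.6,"spin":0},{"dx":0.1,"dy":0,"dz":-0.75,"spin":0},{"dx":0.1,"dy":0,"dz":-0.85,"spin":0},{"dx":0.1,"dy":0,"dz":-0.95,"spin":0},{"dx":0.1,"dy":0,"dz":-0.95,"spin":0},{"dx":0.1,"dy":0,"dz":-0.95,"spin":0}]'
python3 tgt.py -79.5 0 92;python3 snap.py b7
```

```text
time: 17.17
tool_pos: [549.9, -89.0, 91.2]
tcp_rot: [-2.19, 1.569, 2.644]
contact_force: [-0.8, -0.5, -0.0]
grip_width: 64.6
now in shaker [np.float64(-80.54967598018266), np.float64(-0.14574668096673093), np.float64(91.20397702557739)] 64.59555226212763 [-0.8 -0.5 -0. ]
(array([-0.08, -0.01, -0.11]), np.float64(0.001))
[-1.6e-03  8.0e-04 -1.0e+00]
17.1667 [549.90376215 -88.95097117  91.20397703] [-0.84776464 -0.49931525 -0.02650454]
```

View pics/b7w.png

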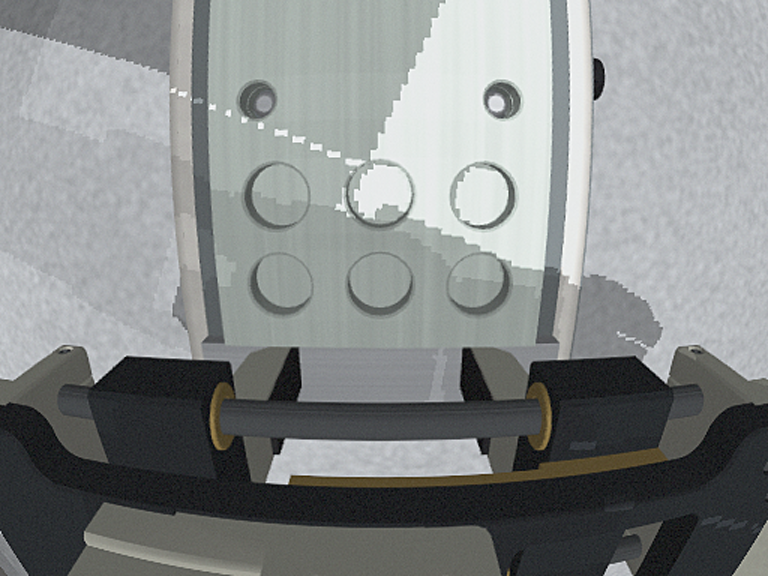

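The pin tips now show in both holes, at (262,102) and (497,102), and the plate has dropped below the lip line. I'll back off and raise the arm to check.

```bash
python3 -m crank '[{"dx":0,"dy":0,"dz":0.6,"spin":0},{"dx":0,"dy":0,"dz":1.5,"spin":0},{"dx":-2,"dy":0,"dz":2,"spin":0},{"dx":-5,"dy":0,"dz":2,"spin":0},{"dx":-9,"dy":0,"dz":1,"spin":0},{"dx":-12,"dy":0,"dz":0,"spin":0},{"dx":-14,"dy":0,"dz":0,"spin":0},{"dx":-14,"dy":0,"dz":0,"spin":0},{"dx":-14,"dy":0,"dz":0,"spin":0},{"dx":-14,"dy":0,"dz":0,"spin":0}]'
python3 snap.py c1; python3 zw.py c1 170 0 190 145 4;python3 zw.py c1 170 100 190 145 4
python3 - <<'E'
import pickle,cv2
d=pickle.load(open("c1.pkl","rb"))
cv2.imwrite("pics/c1side.png",cv2.resize(d["side"]["frame"][140:245,205:317],None,fx=5,fy=5,interpolation=cv2.INTER_CUBIC))
E
```

```text
time: 18.15
tool_pos: [550.0, -90.0, 230.8]
tcp_rot: [-1.869, 1.569, 2.964]
contact_force: [-0.4, -0.8, -0.3]
grip_width: 64.1
18.15 [550.00028354 -89.96374759 230.75980987] [-0.40740716 -0.76560775 -0.29306635]
```

View pics/c1z170_0.png

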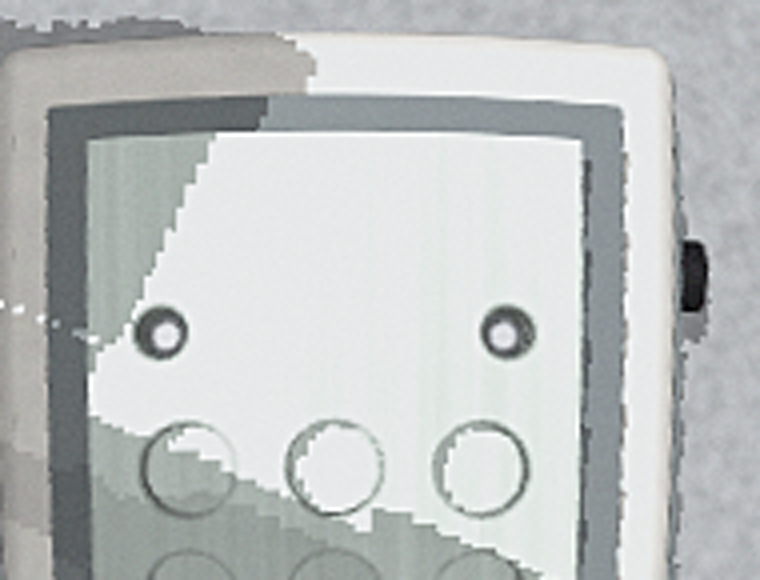

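View pics/c1z170_100.png

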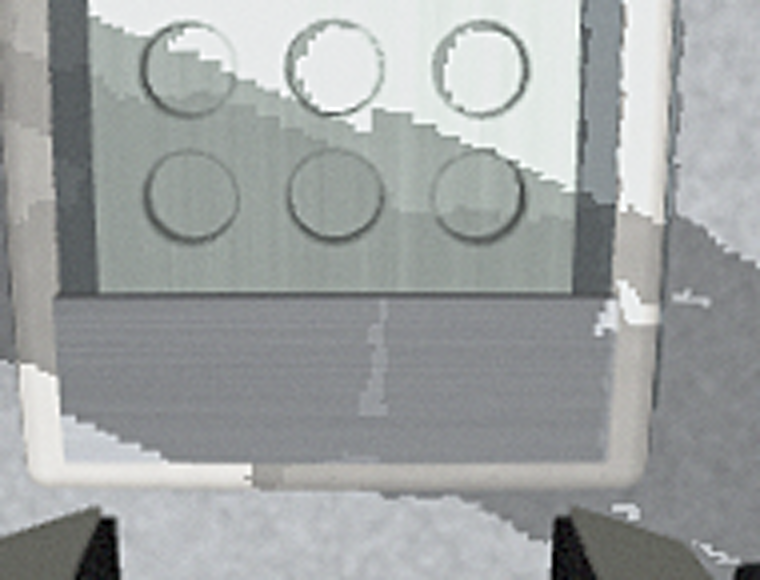

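View pics/c1side.png

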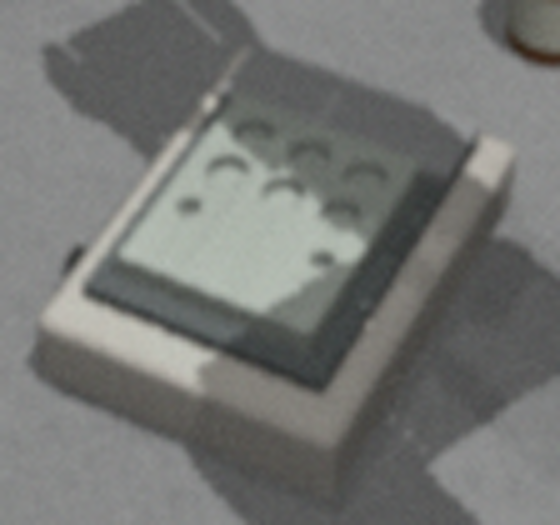

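Run:
```python
from h import *
import pickle
d=pickle.load(open("c1.pkl","rb")); c=d["wrist"];o=d["obs"]
A=(170,0);B=(170,100)
L=np.array([(70,60),(70,-60),(-70,60),(-70,-60),(20,42),(20,-42)],float)
U=np.array([u4(p,q) for p,q in (((88,137),A),((582,140),A),((98,292),B),((574,293),B),((161,333),A),((508,332),A))])
f=lambda p:(wproj(c,o,pl(p[:3],np.c_[L,p[3]+p[4]*L[:,0]+p[5]*L[:,1]]))-U).ravel()
r=least_squares(f,[540,-9,1.69,98,0,0]); print(r.x.round(4),r.fun.round(1),rel((540.1,-9.1,1.691),r.x[:3]).round(3))
from plant import sensors; print(sensors.get_obs()["contact_force"])
```

```text
[ 5.400841e+02 -8.959300e+00  1.691000e+00  9.721460e+01 -8.400000e-03
  6.700000e-03] [ 0.1  0.3 -0.1 -0.3  0.1  0.4 -0.6  0.   0.  -0.4  0.4 -0.1] [ 0.142 -0.001  0.   ]
[-0.63533623  0.45142162 -0.25133646]
```

The fit puts the plate's top at 97 mm (98 is seated), level within 0.01 rad and about 0.1 mm from home. The arm is clear, so I'm handing it in.

```bash
python3 -c "
from plant import bot; print(bot.close_job())"
```

```text
the job is handed in; nothing more can be done
None
```

The plate is seated on the shaker with both holes over the pins, and the job is handed in. I used only fingertip pushes from the lip side and from both y sides, and finished at about 18 s of the 72 s allowed.

**Last checks:**
- **Position:** the final wrist-camera fit puts the plate about 0.1 mm and 0.000 rad from home. Both pin tips show inside their holes.
- **Height and tilt:** the fitted top height is 97.2 mm, against 98 mm when seated. The fitted tilt is about 0.01 rad, which is within the noise of the measurement.
- **Robot:** the fingertips were raised to about 230 mm above the table, and the force reading was only noise, under 1 N.

**What went wrong:** after the first push from the -y side I opened the gripper too early. It shoved the plate about 8 mm too far in +y, and I pushed it back from the other side. The later sideways pushes also turned the plate more than I expected; the last two-finger push from the lip side squared it up.

**Not checked at the end:** I did not measure the bystanders again. The bottle, beaker and rack stood well away from where the fingers worked, and the force readings I took never passed about 7 N.

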